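# Close up the bread bin and the cutlery drawer

### The job

Breakfast is over: with the fingertips, push the open upper drawer of the wooden cutlery chest fully home and push the lid of the bread bin down until it is fully shut. Do it gently, without slamming either one or leaning hard on them, and without pulling them further open, and leave the lower drawer shut and everything else standing where it is.

Things in the scene. Friction and masses are not known exactly. Their poses are not given: they have to be found in the camera images.
- bread_bin: white painted steel bread bin fixed to the counter, open-topped box 200 mm (its x) by 260 mm (its y), 130 mm high. Origin on the counter, midway across its width, 60 mm in front of the hinge (rear) side and 140 mm behind the front side. Its x axis points level from front to rear, y to its left, z up. Stands to the robot's left or right.
- bin_lid (a joint): angle (rad) of the bin's wooden lid about the hinge along the top of the rear side: 0 is shut flat, growing as the front edge rises; stop at 1.5. It begins about half open (0.6 to 0.95). The hinge is stiff: the lid stays where it is left, and a few N near its front edge move it. The lid is a flat panel 200 mm from hinge to front edge, 260 mm wide, 12 mm thick, mass about 0.25 kg; a thin tab, 90 mm wide, projects 16 mm more from the middle of the front edge.
- bin_hinge (a point): point on the hinge line, at mid-width, 130 mm above the counter, level with the underside of the shut lid
- lid_front (a point): point on the lid: middle of its front edge, on the outer (upper) face, 200 mm from the hinge line and 12 mm from the lid's underside; moves with the lid (its frame turns with it)
- chest: wooden cutlery chest fixed to the counter, 200 mm deep (its x), 240 mm wide (its y), 160 mm high, with two drawers one above the other. Origin on the counter under its centre. x points level from the drawer side (front) to the rear, y to its left, z up. Stands at the robot's other side from the bin.
- chest_drawer0 (a joint): how far (m) the upper drawer is pulled out towards the chest's -x: 0 is fully home, against a stop. It begins 0.04 to 0.08 out; it slides with 1 to 2 N of friction and stays where it is left.
- chest_drawer0_handle (a point): middle of the upper drawer's level bar handle (11 mm thick, along the chest's y, 35 mm in front of the drawer's front panel), 122 mm above the counter; moves with the drawer. Pushing the bar or the panel shuts the drawer.
- chest_drawer1 (a joint): the same for the lower drawer, which begins shut (0); its handle lies 68 mm below the upper one
- jam_jar: jam jar, 56 mm across, 85 mm high, standing on the rear half of the chest's top. Loose bystander; origin at the centre of its underside.
- mug: white mug, 80 mm across, 90 mm high, standing on the counter in front of the bread bin. Loose bystander; origin at the centre of its underside.
- salt_pot: glass salt pot, 38 mm across, 78 mm high, between the bin and the chest, nearer the robot. Loose bystander; origin at the centre of its underside.
- pepper_mill: dark wooden pepper mill, 48 mm across, 130 mm high, between the bin and the chest, farther back. Loose bystander; origin at the centre of its underside.
- bowl: white bowl, 130 mm across, 55 mm high, out at the robot's left. Loose bystander; origin at the centre of its underside.
- oil_bottle: green oil bottle, 60 mm across, 200 mm high, out at the robot's right. Loose bystander; origin at the centre of its underside.
- spoon: spoon, 180 mm long, lying on the counter out at the robot's right. Loose bystander; its origin is under the middle of it.

How it is judged:
By the outcome, as a careful person would: the job done as asked, in the order asked, and still so for the second after the job is handed in, with the robot touching nothing.
It also fails if it takes over 59 s, if anything falls off the work surface, if the arm or the gripper's body presses on something with over 40 N, if the wrist force passes 120 N, or if a joint passes its speed limit or range.

### The arm

A 7-joint arm with a two-finger parallel gripper is mounted at the origin on the work surface. World frame = base frame: x ahead of the robot, y to its left, z up, the work surface at z = 0. Lengths are in m, angles in rad, forces in N, time in s.
With the tool pointing down it reaches from about 0.35 to 0.9 m from the base axis. Payload 8.1 kg.
Tool frame: the origin (TCP) lies midway between the tips of the shut fingers; the grasp point (between the pads) lies 19 mm behind it; z points along the fingers, x is the direction in which the jaws open and shut, and the axes are right-handed (so a half turn about z gives the same grasp; the last joint's range is limited). The gripper opens to 92 mm and grips with 3 to 60 N. Pads are 19 mm wide; open, the fingers measure 130 mm over their backs; the gripper's body (75 mm by 190 mm) begins 47 mm behind the grasp point.
Start: joints at [-1.295, 0.434, 0.025, 1.573, -0.012, 1.134, -0.075], TCP at [0.231, 0.581, 0.227] pointing down, gripper open.
Joint ranges: [-2.62, 2.62], [-0.44, 2.09], [-1.27, 1.32], [0.08, 2.57], [-1.32, 4.46], [0.12, 2], [-2.74, 2.74]. Speed limits (rad/s): [2.22, 2.22, 3.01, 3.01, 3.14, 3.14, 3.14].

### API

Orientations are given as a rotation vector (axis times angle).
In Python, from cell import arm gives the robot as it stands. The module is installed in compiled form; this text tells all that it offers.
- The arm moves only by the tool play_rows, never from a script. Its argument "motion" is a list of rows, each a list of 7 numbers: the gripper's target within -1 to 1 (fully open at 1, half-way at 0, shut at -1), then the shift along the tool's x, y, z in mm, then the turn, a rotation vector about the tool's x, y, z in rad. In form: [[claw, tx, ty, tz, ax, ay, az], ...]. A call has 1 to 10 rows; each row is the pose to reach, as a shift and turn from the pose measured when the call began, along the tool's axes at that moment; what a row does not reach only later rows make up. A row lasts 1/10 s, in which the tool goes at most 50 mm and 8.59 degrees, less where a joint would pass 70% of its speed; a pose out of reach is approached as far as the arm can. A call with a gripper value outside its range is refused whole. The fingers move at their own pace and stop on an object; "force" is the grip in N (left out, the last holds). Time passes only in rows, so rows that repeat a pose let the fingers close. It gives the time, the measured TCP pose, the force and the opening at its end, in the units of the state.
- arm.observe(): the state, without advancing time (a new reading comes with each control period).
- arm.get_image(name): name is "scene" or "top"; returns a dict with "img" (400x640x3 uint8, blue, green, red), "depth" (400x640 float32, m along the optical axis (not along the pixel's ray), 0 where there is no reading), "K" (3x3 intrinsics, pixels), "rvec" (rotation vector, rad) and "tvec" (3), from world to camera coordinates, as OpenCV has them. Camera axes: x right, y down, z forward; pixel columns grow to the right and rows downward; lengths in m; the calibration is good to about 2 mm. A picture is of the moment at which its call begins.
- arm.sign_off(): hands the job in, once; it reports no verdict.
Trained networks look in a picture, given as the dict that the camera call returned (one of the last four; its "shot" number tells which), for a name from the list of things; names that differ only in an ending like _2 or _b are one class to them, and where a whole thing is asked for, a point or a joint stands for the part that bears it (a point fixed in the world has none). Each returns a list of dicts, best first, with "score" (0 to 1); they miss things now and then, are a little off and sometimes report something else, mostly with a low value. They report only what shows in the picture. A call takes as long as a camera call.
- arm.look_for(picture, query): "box" ([left, top, width, height] as shares, 0 to 1, of the picture: columns of its width, rows of its height, round what is visible of it).
The state is a dict: "clock": time; "joints": joint angles; "dq": joint speeds; "joint_efforts": joint torques, N m; "position": TCP position; "ee_rot": TCP orientation; "force": force on the tool from outside, world axes, zero at the start; "ft_torque": the same for the moment, N m; "width": opening from 0.0 (shut) to 1.0 (fully open).
Only numpy, scipy, OpenCV 4.12 (cv2) and the standard library are available. Lean on these libraries where they do the work, as an engineer would, in place of code of your own. Each camera call takes 0.05 s, during which the arm holds its last target. There are 200 camera calls.

## Working session

There is one attempt and no reset: what is moved stays moved. The work goes in short steps, Python scripts to look and compute and a tool call to move; the robot and the scene stay as the last step left them, time stands still between calls to the robot, and variables do not carry over. Pictures are saved under pics/ and viewed, on a budget of 10 in all, crops included, one or two more only if the job needs it, and the job is handed in when it is done.

Besides the shell and the picture viewer there is one more tool, called after "Request:" by a JSON object that holds its "op" and its "data". play_rows: Moves the arm, as the interface text tells. Its arguments: {"type":"object","properties":{"motion":{"type":"array"},"force":{"type":"number"}},"required":["motion"]}

```bash
mkdir -p pics
cat > h.py <<'E'
import numpy as np, cv2
from cell import arm
from scipy.spatial.transform import Rotation as R
def shot(name,save=None):
    p=arm.get_image(name)
    if save: cv2.imwrite('pics/'+save,p['img'])
    return p
def cloud(p):
    d=p['depth'];K=p['K'];v,u=np.mgrid[:400,:640]
    c=np.stack([(u-K[0,2])/K[0,0]*d,(v-K[1,2])/K[1,1]*d,d],-1)
    M=R.from_rotvec(np.ravel(p['rvec'])).as_matrix()
    w=(c-np.ravel(p['tvec']))@M
    w[d==0]=np.nan
    return w
E
python3 - <<'E'
from h import *
s=arm.observe();print({k:np.round(v,3) for k,v in s.items()})
ims=[]
for n in ('scene','top'):
    p=shot(n,n+'0.png');w=cloud(p);np.savez(n+'0.npz',w=w)
    print(n,np.round(np.ravel(p['tvec']),2))
    for q in ['bread_bin','bin_lid','lid_front','chest','chest_drawer0','chest_drawer0_handle','jam_jar','mug','salt_pot','pepper_mill']:
        for r in arm.look_for(p,q)[:1]:
            b=np.array(r['box'])*[640,400,640,400];x,y,a,c=b.astype(int)
            i=w[y+c//4:y+c-c//4+1,x+a//4:x+a-a//4+1].reshape(-1,3)
            print(q,round(r['score'],2),b.astype(int),np.round(np.nanmedian(i,0),3))
E
```

```text
{'clock': np.float64(0.0), 'joints': array([-1.295,  0.435,  0.025,  1.574, -0.012,  1.134, -0.075]), 'dq': array([ 0.   , -0.   ,  0.001, -0.002, -0.001, -0.002, -0.   ]), 'joint_efforts': array([-1.0000e-03, -6.6786e+01,  9.8400e-01, -3.1447e+01, -6.1000e-02,
        4.2000e-02,  0.0000e+00]), 'position': array([0.231, 0.58 , 0.226]), 'ee_rot': array([ 2.599e+00,  1.763e+00, -2.000e-03]), 'force': array([0.447, 0.835, 0.033]), 'ft_torque': array([-0.039, -0.032,  0.008]), 'width': np.float64(1.004)}
scene [-0.52  0.28  1.49]
bread_bin 0.63 [318 221 102 112] [ 0.593 -0.293  0.217]
bin_lid 0.78 [329 224  91  91] [ 0.62  -0.284  0.217]
lid_front 0.76 [330 221  92  92] [ 0.629 -0.28   0.213]
chest 0.77 [230  83 107  97] [0.596 0.263 0.159]
chest_drawer0 0.65 [228 116  60  69] [0.496 0.271 0.092]
chest_drawer0_handle 0.73 [230 115  58  66] [0.505 0.275 0.091]
jam_jar 0.64 [302 108  14  21] [0.673 0.224 0.241]
mug 0.74 [301 292  35  33] [ 0.439 -0.291  0.006]
pepper_mill 0.75 [346 178  15  20] [ 0.724 -0.001  0.079]
top [-0.01  0.58  1.44]
bread_bin 0.55 [343 161  87  64] [ 0.58  -0.276  0.224]
bin_lid 0.57 [346 159  83  42] [ 0.625 -0.275  0.22 ]
lid_front 0.68 [350 160  81  43] [ 0.618 -0.284  0.228]
chest 0.87 [204 151  69  83] [0.584 0.275 0.158]
chest_drawer0_handle 0.88 [209 198  65  38] [0.501 0.267 0.092]
jam_jar 0.61 [212 198  60  39] [0.497 0.266 0.092]
mug 0.66 [365 225  35  23] [ 0.441 -0.287  0.005]
pepper_mill 0.46 [305 153  10  19] [0.723 0.006 0.104]
```

Run:
```python
import cv2,numpy as np
a=cv2.resize(cv2.imread('pics/scene0.png')[60:360,180:480],(800,800))[:,:]
b=cv2.imread('pics/top0.png')[110:280,160:460]
cv2.imwrite('pics/a.png',cv2.resize(cv2.imread('pics/scene0.png')[60:345,170:550],(800,600)));cv2.imwrite('pics/b.png',cv2.resize(b,(800,453)))
```

```text
(no output)
```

View pics/a.png

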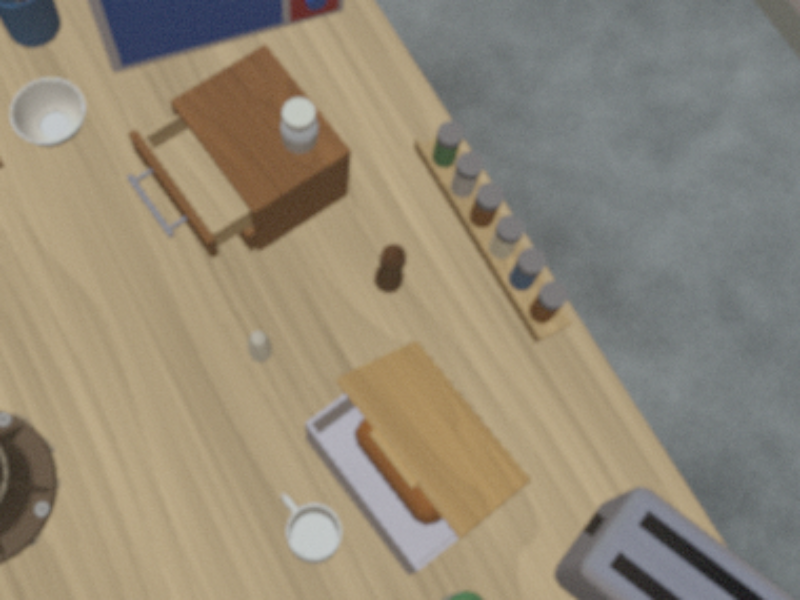

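View pics/b.png

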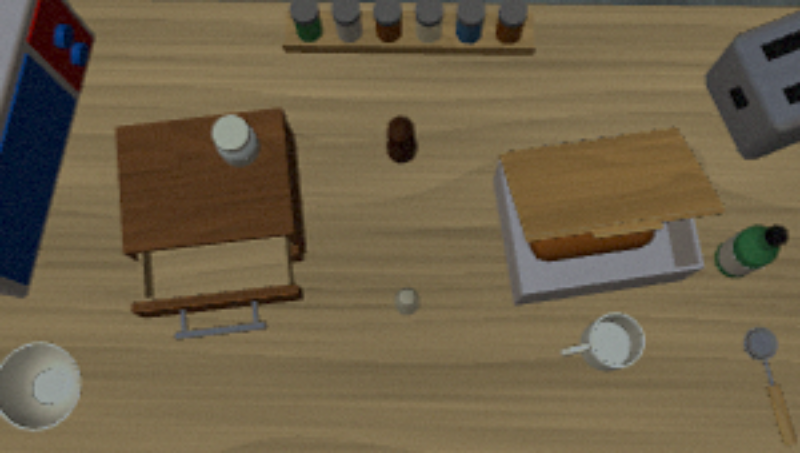

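Scene view (a.png): the chest has its drawer out, with the handle at crop px (155,205). The lid is tilted over the bin at (435,440), with the mug in front at (313,532). The top view (b.png) agrees: handle at about (220,328), lid front edge from about (530,235) to (720,210). Next I fit the geometry from depth.

```bash
cat > fit.py <<'E'
from h import *
def rect(P):
    r=cv2.minAreaRect(P[:,:2].astype(np.float32)*1000)
    return np.round(r[0],0),np.round(r[1],0),round(r[2],1)
def run(names=('scene','top')):
    for n in names:
        w=np.load(n+'0.npz')['w'].reshape(-1,3); w=w[~np.isnan(w).any(1)]
        c=w[(abs(w[:,2]-.16)<.006)&(w[:,0]>.4)&(w[:,0]<.8)&(w[:,1]>.1)&(w[:,1]<.45)]
        print(n,'chest top',rect(c),len(c),np.median(c[:,2]))
        l=w[(w[:,2]>.142)&(w[:,2]<.4)&(w[:,0]>.48)&(w[:,0]<.85)&(w[:,1]<-.1)&(w[:,1]>-.47)]
        if len(l)<50: continue
        for _ in range(6):
            m=l.mean(0);nn=np.linalg.svd(l-m)[2][2];nn*=np.sign(nn[2]);l=l[abs((l-m)@nn)<.006]
        print('lid n',nn.round(3),'ang',np.arccos(nn[2]),'yaw',np.arctan2(-nn[1],-nn[0]),'mean',m.round(3),len(l), 'z',l[:,2].min(),l[:,2].max())
        yaw=np.arctan2(-nn[1],-nn[0]);a=np.array([np.cos(yaw),np.sin(yaw)])
        for z in (l[:,2].min()+.008,l[:,2].max()-.008):
            q=l[abs(l[:,2]-z)<.008];print('edge z',z.round(3),q.mean(0).round(3),'y',q[:,1].min().round(3),q[:,1].max().round(3))
if __name__=='__main__':
    run()
    for n in('scene','top'):
        w=np.load(n+'0.npz')['w'].reshape(-1,3); w=w[~np.isnan(w).any(1)]
        h=w[(w[:,2]>.1)&(w[:,2]<.155)&(w[:,0]>.35)&(w[:,0]<.53)&(w[:,1]>.1)&(w[:,1]<.42)]
        o=np.argsort(h[:,0]);print(n,len(h));print(h[o][::max(1,len(h)//40)].round(3).tolist())
        for nm,(x,y) in dict(mug=(.44,-.29),salt=(.46,.0),jar=(.67,.22),mill=(.72,0)).items():
            q=w[(np.hypot(w[:,0]-x,w[:,1]-y)<.09)&(w[:,2]>(.18 if nm=='jar' else .03))]
            if nm=='mug': q=q[q[:,0]<.49]
            if len(q):print(nm,q.min(0).round(3),q.max(0).round(3))
E
python3 fit.py
```

```text
scene chest top (array([603., 280.]), array([269., 246.]), 7.8) 3062 0.16007487449115287
lid n [0.644 0.107 0.757] ang 0.7116418328143379 yaw -2.9769851788372317 mean [ 0.63  -0.279  0.215] 3910 z 0.14202811749017052 0.2851686669937663
edge z 0.15 [ 0.703 -0.264  0.15 ] y -0.391 -0.135
edge z 0.277 [ 0.561 -0.286  0.274] y -0.413 -0.159
top chest top (array([603., 277.]), array([268., 242.]), 8.1) 2685 0.1601553018736029
lid n [0.645 0.107 0.757] ang 0.712468229570697 yaw -2.9775711143522727 mean [ 0.63  -0.276  0.215] 2462 z 0.1420002858149493 0.28555235398378453
edge z 0.15 [ 0.703 -0.262  0.15 ] y -0.394 -0.14
edge z 0.278 [ 0.562 -0.287  0.274] y -0.407 -0.164
scene 831
[[0.421, 0.315, 0.129], [0.427, 0.266, 0.122], [0.431, 0.249, 0.126], [0.434, 0.231, 0.126], [0.436, 0.311, 0.122], [0.439, 0.259, 0.124], [0.443, 0.218, 0.128], [0.453, 0.378, 0.131], [0.456, 0.357, 0.121], [0.459, 0.328, 0.123], [0.461, 0.321, 0.134], [0.463, 0.37, 0.143], [0.465, 0.3, 0.144], [0.466, 0.209, 0.121], [0.468, 0.299, 0.144], [0.469, 0.333, 0.149], [0.471, 0.24, 0.127], [0.472, 0.232, 0.11], [0.473,
[... 1206 characters left out ...]
 0.14], [0.475, 0.217, 0.124], [0.476, 0.221, 0.145], [0.478, 0.291, 0.149], [0.478, 0.231, 0.152], [0.479, 0.236, 0.148], [0.479, 0.199, 0.147], [0.482, 0.163, 0.134], [0.483, 0.255, 0.145], [0.483, 0.294, 0.137], [0.483, 0.303, 0.134], [0.485, 0.365, 0.14], [0.487, 0.283, 0.139], [0.487, 0.192, 0.145], [0.49, 0.164, 0.155], [0.491, 0.249, 0.139], [0.493, 0.366, 0.138], [0.495, 0.147, 0.147], [0.499, 0.186, 0.139], [0.504, 0.163, 0.138], [0.512, 0.165, 0.131], [0.52, 0.161, 0.106], [0.528, 0.373, 0.136]]
mug [ 0.392 -0.347  0.032] [ 0.472 -0.235  0.098]
salt [ 0.473 -0.024  0.032] [0.507 0.012 0.081]
jar [0.659 0.202 0.18 ] [0.712 0.255 0.251]
mill [ 0.716 -0.013  0.033] [0.758 0.027 0.134]
```

```bash
cat >> h.py <<'E'
def plan(pos,yaw):
    "shift (mm) / turn to a tool-down pose whose x axis is at yaw (rad, world)"
    s=arm.observe();R0=R.from_rotvec(s['ee_rot'])
    x=np.array([np.cos(yaw),np.sin(yaw),0]);z=np.array([0,0,-1.])
    T=R.from_matrix(np.c_[x,np.cross(z,x),z])
    print('shift',(R0.inv().apply(np.array(pos)-s['position'])*1000).round(1),'turn',(R0.inv()*T).as_rotvec().round(3),'clock',s['clock'],'F',s['force'].round(1),'q',s['joints'].round(2))
E
python3 - <<'E'
from h import *
w=np.load('top0.npz')['w'].reshape(-1,3); w=w[~np.isnan(w).any(1)]
c=w[(abs(w[:,2]-.16)<.005)&(w[:,0]>.4)&(w[:,0]<.8)&(w[:,1]>.1)&(w[:,1]<.45)]
for t in(.12,.14,.16):
    u=np.array([np.cos(t),np.sin(t)]);p=c[:,:2]@u
    print(t,np.histogram(p,bins=np.arange(.48,.80,.01)))
h=w[(w[:,2]>.11)&(w[:,2]<.137)&(w[:,0]>.40)&(w[:,0]<.45)&(w[:,1]>.2)&(w[:,1]<.33)]
print(cv2.minAreaRect(h[:,:2].astype(np.float32)),len(h),h.mean(0),np.polyfit(h[:,1],h[:,0],1))
plan([.378,.255,.2],1.571+.14)
E
```

```text
0.12 (array([  0,   1,   1,   0,   0,   0,   0,   0,   0,   6, 159, 153, 161,
       150, 153, 144, 164, 148, 152, 140, 148, 120, 120, 107, 102, 111,
       113, 117,  79,   0,   0,   0]), array([0.48, 0.49, 0.5 , 0.51, 0.52, 0.53, 0.54, 0.55, 0.56, 0.57, 0.58,
       0.59, 0.6 , 0.61, 0.62, 0.63, 0.64, 0.65, 0.66, 0.67, 0.68, 0.69,
       0.7 , 0.71, 0.72, 0.73, 0.74, 0.75, 0.76, 0.77, 0.78, 0.79, 0.8 ]))
0.14 (array([  0,   0,   2,   0,   0,   0,   0,   0,   0,   0, 104, 151, 160,
       156, 156, 143, 155, 158, 149, 145, 144, 131, 117, 108, 112, 105,
       110, 116, 125,   2,   0,   0]), array([0.48, 0.49, 0.5 , 0.51, 0.52, 0.53, 0.54, 0.55, 0.56, 0.57, 0.58,
       0.59, 0.6 , 0.61, 0.62, 0.63, 0.64, 0.65, 0.66, 0.67, 0.68, 0.69,
       0.7 , 0.71, 0.72, 0.73, 0.74, 0.75, 0.76, 0.77, 0.78, 0.79, 0.8 ]))
0.16 (array([  0,   0,   2,   0,   0,   0,   0,   0,   0,   0,  40, 162, 149,
       159, 159, 147, 148, 160, 154, 149, 138, 143, 115, 110, 109, 105,
       109, 121, 120,  50,   0,   0]), array([0.48, 0.49, 0.5 , 0.51, 0.52, 0.53, 0.54, 0.55, 0.56, 0.57, 0.58,
       0.59, 0.6 , 0.61, 0.62, 0.63, 0.64, 0.65, 0.66, 0.67, 0.68, 0.69,
       0.7 , 0.71, 0.72, 0.73, 0.74, 0.75, 0.76, 0.77, 0.78, 0.79, 0.8 ]))
((0.4384160041809082, 0.25829166173934937), (0.026080390438437462, 0.11631576716899872), 2.317349672317505) 102 [0.43441258 0.2618793  0.12691024] [-0.09092576  0.45822415]
shift [-248.3  256.9   26.7] turn [ 0.     0.    -0.519] clock 1.1 F [-0.6  0.1  0.6] q [-1.29  0.43  0.02  1.57 -0.01  1.13 -0.08]
```

Request:
{"op": "play_rows", "data": {"motion": [[-1,-60,62,0,0,0,-0.13],[-1,-90,95,0,0,0,-0.26],[-1,-124,128,0,0,0,-0.39],[-1,-155,160,0,0,0,-0.52],[-1,-186,193,10,0,0,-0.52],[-1,-217,225,20,0,0,-0.52],[-1,-248,257,27,0,0,-0.52],[-1,-248,257,27,0,0,-0.52],[-1,-248,257,27,0,0,-0.52],[-1,-248,257,27,0,0,-0.52]], "force": 10}}

```text
clock: 2.1
position: [0.378, 0.2566, 0.2001]
ee_rot: [-2.058, -2.373, -0.002]
force: [-0.5, 0.4, -0.6]
width: 0.175
```

```bash
python3 -c "
from h import *
plan([.385,.2565,.108],1.571+.14)"
```

```text
shift [-1.2  6.9 92.1] turn [ 0.001 -0.001  0.002] clock 2.1 F [-0.5  0.4 -0.6] q [-0.75  0.19  0.04  2.   -0.01  0.95  1.01]
```

Request:
{"op": "play_rows", "data": {"motion": [[-1,0,0,30,0,0,0],[-1,0,0,60,0,0,0],[-1,0,0,92,0,0,0],[-1,0,0,92,0,0,0],[-1,0,8,92,0,0,0],[-1,0,16,92,0,0,0],[-1,0,22,92,0,0,0],[-1,0,27,92,0,0,0],[-1,0,30,92,0,0,0],[-1,0,30,92,0,0,0]]}}

```text
clock: 3.1
position: [0.4082, 0.261, 0.1084]
ee_rot: [-2.059, -2.373, -0.003]
force: [0.1, -0.7, 0.5]
width: 0.002
```

Request:
{"op": "play_rows", "data": {"motion": [[-1,0,2,0,0,0,0],[-1,0,4,0,0,0,0],[-1,0,6,0,0,0,0],[-1,0,8,0,0,0,0],[-1,0,11,0,0,0,0],[-1,0,14,0,0,0,0],[-1,0,17,0,0,0,0],[-1,0,20,0,0,0,0],[-1,0,23,0,0,0,0],[-1,0,26,0,0,0,0]]}}

```text
clock: 4.1
position: [0.4342, 0.2646, 0.1084]
ee_rot: [-2.059, -2.372, -0.002]
force: [-0.6, -0.7, -0.1]
width: 0.007
```

```bash
python3 -c "
from h import *
p=shot('top','t1.png');cv2.imwrite('pics/c.png',cv2.resize(p['img'][110:280,160:360],(800,680))[:600])
plan([.378,.255,.2],1.711)"
```

```text
shift [ -1.5 -57.5 -91.7] turn [ 0.002 -0.001  0.001] clock 4.15 F [ 0.8  0.3 -0.7] q [-0.69  0.39  0.05  2.   -0.03  0.76  1.09]
```

View pics/c.png

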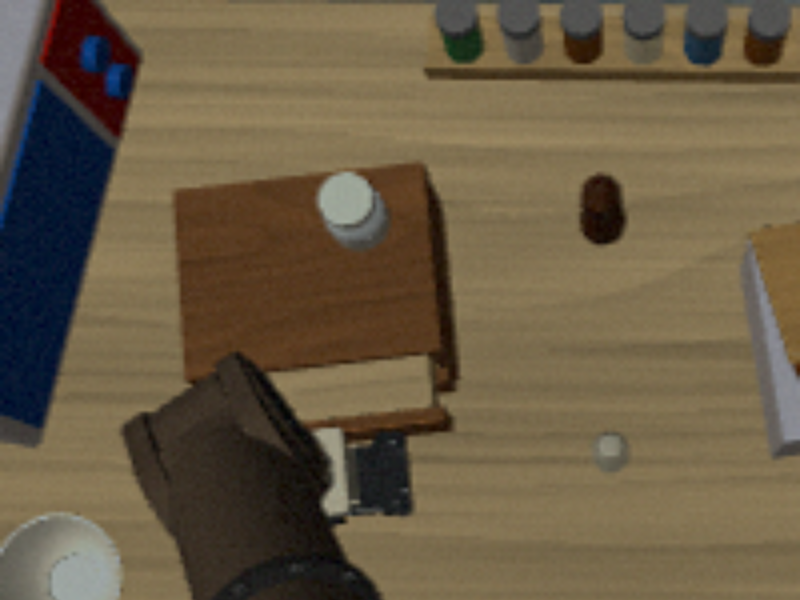

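The top view (c.png) shows the drawer panel's right end at about (440,418). It has moved some 15–18 mm, with the gripper against the bar.

Request:
{"op": "play_rows", "data": {"motion": [[-1,0,3,0,0,0,0],[-1,0,6,0,0,0,0],[-1,0,9,0,0,0,0],[-1,0,12,0,0,0,0],[-1,0,15,0,0,0,0],[-1,0,18,0,0,0,0],[-1,0,21,0,0,0,0],[-1,0,24,0,0,0,0],[-1,0,27,0,0,0,0],[-1,0,30,0,0,0,0]]}}

```text
clock: 5.15
position: [0.4648, 0.2689, 0.1085]
ee_rot: [2.059, 2.372, 0.003]
force: [-0.6, -1.2, -0.8]
width: 0.003
```

```bash
cat > dr.py <<'E'
from h import *
for n in ('top','scene'):
    p=shot(n);w=cloud(p).reshape(-1,3);u=np.array([.99,.139,0]);v=np.array([-.139,.99,0])
    a=w@u;b=w@v
    s=(w[:,2]>.135)&(w[:,2]<.152)&(a<.578)&(a>.46)&(b>.07)&(b<.35)
    print(n,s.sum(),np.percentile(a[s],[5,50,95]).round(3) if s.any() else '', 'b',np.percentile(b[s],[0,100]) if s.any() else '')
s=arm.observe();print('tcp u',s['position']@u,s['force'])
E
python3 dr.py
```

```text
top 159 [0.55 0.56 0.57] b [0.07538658 0.20819384]
scene 268 [0.55 0.56 0.57] b [0.07752698 0.27374858]
tcp u 0.4980360703072187 [ 0.43139185 -0.15811537 -0.03232793]
```

Request:
{"op": "play_rows", "data": {"motion": [[-1,0,2,0,0,0,0],[-1,0,4,0,0,0,0],[-1,0,6,0,0,0,0],[-1,0,8,0,0,0,0],[-1,0,10,0,0,0,0],[-1,0,12,0,0,0,0],[-1,0,14,0,0,0,0],[-1,0,16,0,0,0,0],[-1,0,17,0,0,0,0],[-1,0,18,0,0,0,0]]}}

```text
clock: 6.25
position: [0.4832, 0.2717, 0.1086]
ee_rot: [2.059, 2.372, 0.005]
force: [-1.1, -1.0, -0.2]
width: 0.004
```

Request:
{"op": "play_rows", "data": {"motion": [[-1,0,1,0,0,0,0],[-1,0,2,0,0,0,0],[-1,0,3,0,0,0,0]]}}

```text
clock: 6.55
position: [0.4839, 0.2718, 0.1084]
ee_rot: [-2.058, -2.371, 0.001]
force: [-11.9, -3.2, 10.5]
width: 0.008
```

```bash
python3 dr.py
```

```text
top 74 [0.569 0.573 0.577] b [0.07446418 0.17002415]
scene 122 [0.568 0.573 0.577] b [0.07675121 0.25065771]
tcp u 0.5168454657082587 [-9.2674939  -2.88931808  6.71310166]
```

The force jumped to 12 N with no further travel, so the drawer is at its stop. Backing off.

Request:
{"op": "play_rows", "data": {"motion": [[-1,0,-2,0,0,0,0],[-1,0,-10,0,0,0,0],[-1,0,-30,0,0,0,0],[-1,0,-50,0,0,0,0],[-1,0,-60,-40,0,0,0],[-1,0,-60,-90,0,0,0],[-1,0,-60,-140,0,0,0],[-1,0,-60,-190,0,0,0],[-1,0,-60,-230,0,0,0],[-1,0,-60,-230,0,0,0]]}}

```text
clock: 7.65
position: [0.4269, 0.2647, 0.3445]
ee_rot: [2.059, 2.373, 0.016]
force: [1.6, -0.5, -0.2]
width: 0.003
```

```bash
python3 dr.py
python3 - <<'E'
from h import *
p=shot('scene');cv2.imwrite('pics/d.png',cv2.resize(p['img'][60:345,170:550],(800,600)))
plan([.56,-.28,.35],1.571+.165)
E
```

```text
top 144 [0.569 0.573 0.577] b [0.07438682 0.27351473]
scene 212 [0.568 0.572 0.578] b [0.07596238 0.30973952]
tcp u 0.4575135601943012 [-0.36280675 -0.76050161 -1.15535989]
shift [-556.7   57.4  -12.5] turn [-0.002 -0.001 -0.024] clock 7.8 F [-0.2 -0.9 -0.8] q [-0.72  0.15  0.06  1.69 -0.01  1.3   1.06]
```

View pics/d.png

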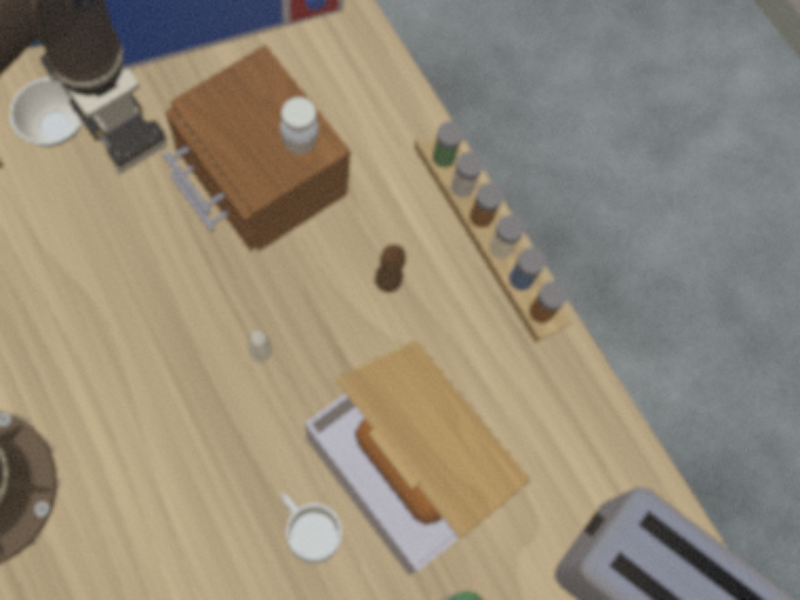

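Picture d.png shows the drawer shut, with the two handle bars lying together at about (195,190). The jar, salt pot, mill and mug have not moved. Now over to the lid.

Request:
{"op": "play_rows", "data": {"motion": [[-1,-48,7,-12,0,0,0],[-1,-96,14,-12,0,0,0],[-1,-144,21,-12,0,0,0],[-1,-192,28,-12,0,0,0],[-1,-240,35,-12,0,0,0],[-1,-288,42,-12,0,0,-0.02],[-1,-336,49,-12,0,0,-0.02],[-1,-384,56,-12,0,0,-0.02],[-1,-432,63,-12,0,0,-0.02],[-1,-480,70,-12,0,0,-0.02]]}}

```text
clock: 8.8
position: [0.5613, -0.2039, 0.3476]
ee_rot: [-2.032, -2.391, 0.003]
force: [1.2, -0.3, 1.3]
width: 0.007
```

```bash
python3 -c "
from h import *
plan([.586,-.285,.30],1.571+.165)"
```

```text
shift [-84.1  11.5  47.4] turn [-0.004 -0.002 -0.003] clock 8.8 F [ 1.2 -0.3  1.3] q [-0.04  0.33  0.42  1.47 -0.14  1.38  2.12]
```

Request:
{"op": "play_rows", "data": {"motion": [[-1,-42,6,10,0,0,0],[-1,-84,11,20,0,0,0],[-1,-84,11,45,0,0,0],[-1,-84,11,62,0,0,0],[-1,-84,11,68,0,0,0],[-1,-84,11,73,0,0,0],[-1,-84,11,76,0,0,0]]}}

```text
clock: 9.5
position: [0.5854, -0.2846, 0.2712]
ee_rot: [-2.031, -2.391, 0.003]
force: [-0.2, -0.8, 0.4]
width: 0.006
```

```bash
cat > lid.py <<'E'
from h import *
for n in ('scene','top'):
    p=shot(n);np.savez(n+'0.npz',w=cloud(p))
s=arm.observe();print(s['position'].round(4),s['force'].round(1),s['clock'])
H=np.array([.709,-.2645]);b=np.array([.986,.164]);print('d',(H-s['position'][:2])@b)
import fit;fit.run()
E
python3 lid.py
```

```text
[ 0.5854 -0.2847  0.2716] [-0.1 -0.3  0.1] 9.6
d 0.12512967606568667
scene chest top (array([637., 285.]), array([198., 245.]), 7.8) 3054 0.1600924486105053
lid n [0.756 0.538 0.372] ang 1.189376525021721 yaw -2.5235872201154126 mean [ 0.606 -0.341  0.296] 251 z 0.15683579460525887 0.3835678706367318
edge z 0.165 [ 0.703 -0.385  0.167] y -0.394 -0.369
edge z 0.376 [ 0.58  -0.361  0.379] y -0.379 -0.333
top chest top (array([639., 283.]), array([198., 242.]), 7.4) 2675 0.160165913162604
lid n [0.815 0.39  0.429] ang 1.1275728959583615 yaw -2.6957207508656316 mean [ 0.641 -0.217  0.215] 224 z 0.14283559874689183 0.3839022490191701
edge z 0.151 [ 0.704 -0.277  0.152] y -0.304 -0.241
edge z 0.376 [ 0.551 -0.209  0.379] y -0.221 -0.196
```

Request:
{"op": "play_rows", "data": {"motion": [[-1,0,0,6,0,0,0],[-1,0,0,10,0,0,0],[-1,0,-3,14,0,0,0],[-1,0,-6,18,0,0,0],[-1,0,-9,22,0,0,0],[-1,0,-12,27,0,0,0],[-1,0,-16,32,0,0,0],[-1,0,-20,37,0,0,0],[-1,0,-23,42,0,0,0],[-1,0,-23,42,0,0,0]]}}

```text
clock: 10.6
position: [0.5618, -0.2884, 0.2289]
ee_rot: [-2.031, -2.39, 0.003]
force: [0.4, -0.9, 0.4]
width: 0.002
```

Run:
```python
from h import *
p=shot('scene');cv2.imwrite('pics/e.png',cv2.resize(p['img'][150:345,260:520],(800,600)))
s=arm.observe();print(s['position'],s['force'],s['joints'].round(2))
```

```text
[ 0.56200169 -0.28825452  0.2291934 ] [-0.70148519  0.0268722  -0.09404571] [ 0.11  0.46  0.42  1.57 -0.2   1.16  2.3 ]
```

View pics/e.png

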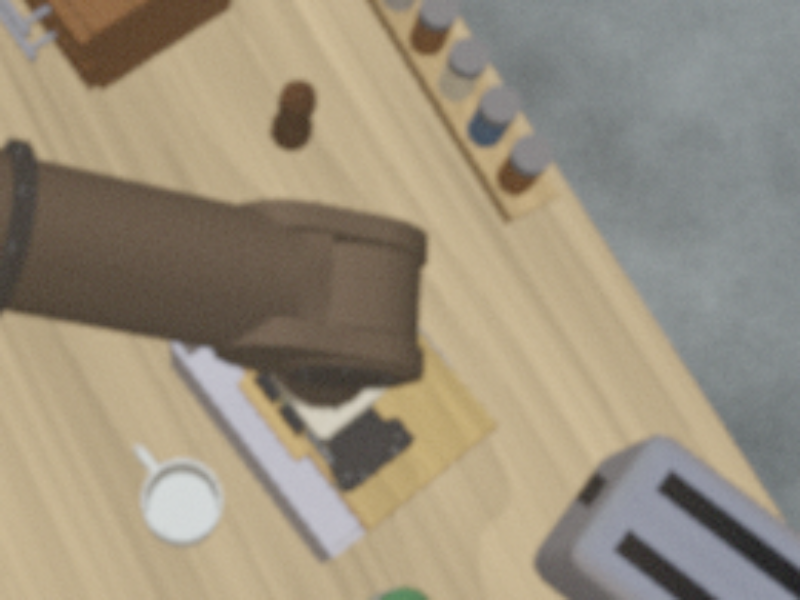

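Picture e.png shows the lid about 0.5 rad open and following the fingertips. Its front tab is at about (290,440), and the mug at (180,500) is clear.

Request:
{"op": "play_rows", "data": {"motion": [[-1,0,-3,5,0,0,0],[-1,0,-6,10,0,0,0],[-1,0,-9,16,0,0,0],[-1,0,-12,21,0,0,0],[-1,0,-14,27,0,0,0],[-1,0,-17,33,0,0,0],[-1,0,-19,39,0,0,0],[-1,0,-21,45,0,0,0],[-1,0,-22,51,0,0,0],[-1,0,-24,56,0,0,0]]}}

```text
clock: 11.65
position: [0.5379, -0.2921, 0.1727]
ee_rot: [-2.031, -2.39, 0.004]
force: [0.8, -0.1, 1.4]
width: 0.001
```

Request:
{"op": "play_rows", "data": {"motion": [[-1,0,-1,4,0,0,0],[-1,0,-2,8,0,0,0],[-1,0,-3,11,0,0,0],[-1,0,-3,14,0,0,0],[-1,0,-3,17,0,0,0],[-1,0,-4,20,0,0,0],[-1,0,-4,22,0,0,0],[-1,0,-4,24,0,0,0]]}}

```text
clock: 12.45
position: [0.5335, -0.2927, 0.1485]
ee_rot: [-2.031, -2.389, 0.004]
force: [-1.4, -0.7, 1.1]
width: 0.006
```

Run:
```python
from h import *
s=arm.observe();print(s['position'],s['force'],s['joints'].round(2))
```

```text
[ 0.53354973 -0.29274552  0.14853625] [-1.37337579 -0.73616056  1.05290078] [ 0.14  0.5   0.4   1.73 -0.23  0.97  2.36]
```

6.5 mm to go, at 1 mm per row and watching the force.

Request:
{"op": "play_rows", "data": {"motion": [[-1,0,0,1,0,0,0],[-1,0,0,2,0,0,0],[-1,0,0,3,0,0,0],[-1,0,0,4,0,0,0],[-1,0,0,5,0,0,0]]}}

```text
clock: 12.95
position: [0.5335, -0.2928, 0.1435]
ee_rot: [-2.031, -2.389, 0.004]
force: [-0.7, -0.2, 1.5]
width: 0.004
```

Request:
{"op": "play_rows", "data": {"motion": [[-1,0,0,0.6,0,0,0],[-1,0,0,1.2,0,0,0],[-1,0,0,1.8,0,0,0]]}}

```text
clock: 13.25
position: [0.5335, -0.2928, 0.1423]
ee_rot: [-2.031, -2.389, 0.004]
force: [-3.8, 1.6, 12.3]
width: 0.001
```

The force is 12 N at z = 0.142, which is the height of the shut lid. Lifting off and moving aside.

Request:
{"op": "play_rows", "data": {"motion": [[-1,0,0,-2,0,0,0],[-1,0,0,-15,0,0,0],[-1,0,0,-50,0,0,0],[-1,0,0,-100,0,0,0],[-1,0,0,-150,0,0,0],[-1,0,0,-200,0,0,0],[-1,45,-10,-200,0,0,0],[-1,90,-20,-200,0,0,0],[-1,135,-30,-200,0,0,0],[-1,180,-40,-200,0,0,0]]}}

```text
clock: 14.25
position: [0.4653, -0.1205, 0.3439]
ee_rot: [-2.032, -2.39, 0.002]
force: [0.5, 1.3, -0.2]
width: 0.005
```

Request:
{"op": "play_rows", "data": {"motion": [[-1,45,-10,0,0,0,0],[-1,90,-20,0,0,0,0],[-1,135,-30,0,0,0,0],[-1,180,-40,0,0,0,0],[-1,180,-40,0,0,0,0],[-1,180,-40,0,0,0,0]]}}

```text
clock: 14.85
position: [0.3968, 0.0514, 0.3453]
ee_rot: [-2.03, -2.393, 0.0]
force: [0.6, -0.0, 0.0]
width: 0.007
```

```bash
sed -i 's/>.142)/>.11)/' fit.py; python3 lid.py; python3 dr.py
python3 - <<'E'
from h import *
p=shot('scene');cv2.imwrite('pics/f.png',cv2.resize(p['img'][60:345,170:550],(800,600)))
w=cloud(p);m=(w[...,2]>.11)&(w[...,2]<.2)&(w[...,0]>.48)&(w[...,0]<.8)&(w[...,1]<-.13)&(w[...,1]>-.45)
print(np.percentile(w[m][:,2],[1,25,50,75,99]))
E
```

```text
[0.3973 0.0498 0.3449] [ 0.3 -0.  -0.2] 14.95
d 0.25582580475090816
scene chest top (array([639., 285.]), array([198., 244.]), 7.9) 3048 0.16001522330012607
lid n [-0.001 -0.001  1.   ] ang 0.0016458641939481589 yaw 0.6543399879964136 mean [ 0.605 -0.283  0.142] 5606 z 0.13572632892478503 0.14768513429600313
edge z 0.144 [ 0.605 -0.283  0.142] y -0.469 -0.135
edge z 0.14 [ 0.605 -0.283  0.142] y -0.469 -0.135
top chest top (array([638., 282.]), array([200., 241.]), 7.6) 2670 0.1600664063775751
lid n [-0.003 -0.001  1.   ] ang 0.003412863783104386 yaw 0.40940641785877785 mean [ 0.605 -0.282  0.142] 3459 z 0.13554778091191638 0.14764026741170083
edge z 0.144 [ 0.605 -0.282  0.142] y -0.469 -0.14
edge z 0.14 [ 0.605 -0.282  0.142] y -0.469 -0.14
top 169 [0.569 0.572 0.577] b [0.07470131 0.30891608]
scene 188 [0.568 0.572 0.578] b [0.07597524 0.31397356]
tcp u 0.40020402797035987 [ 0.66274146  0.25973673 -0.35368875]
[0.12619227 0.13992239 0.14192558 0.14382022 0.14875992]
```

View pics/f.png

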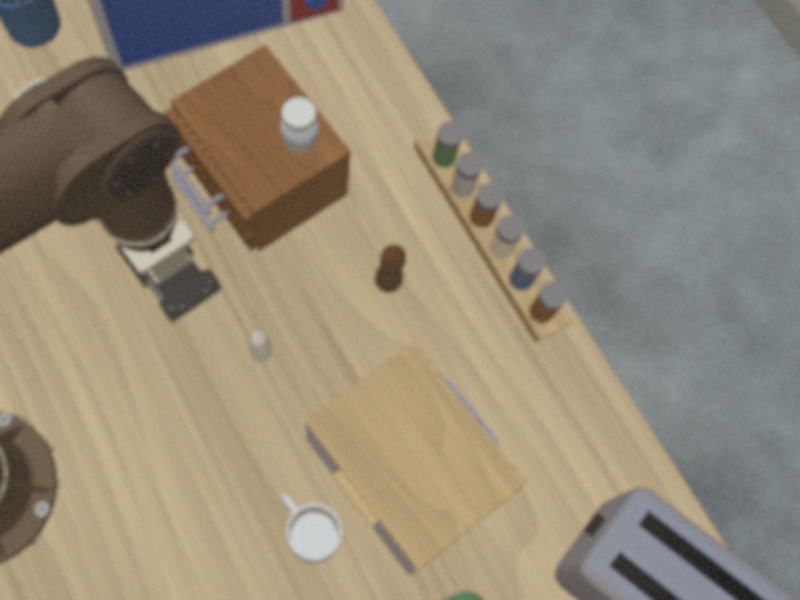

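Picture f.png shows the lid flat on the bin, the handles lying together at about (195,190), and the bystanders where they were. One last check: compare the upper and lower bars, the lower drawer being known to be home.

Run:
```python
from h import *
u=np.array([.99,.139,0]);v=np.array([-.139,.99,0])
for n in('scene','top'):
    w=cloud(shot(n)).reshape(-1,3);a=w@u;b=w@v
    for z in(.122,.054):
        s=(abs(w[:,2]-z)<.012)&(a>.5)&(a<.55)&(b>.13)&(b<.27)
        print(n,z,s.sum(),np.median(a[s]) if s.any() else '')
```

```text
scene 0.122 110 0.5341671984103464
scene 0.054 107 0.53388679615679
top 0.122 105 0.5345972475053576
top 0.054 72 0.5341288957319499
```

Upper and lower bars agree to within 0.5 mm, so both drawers are home.

```bash
python3 -c "
from cell import arm
print(arm.sign_off())"
```

```text
the job is handed in; nothing more can be done
None
```

I pushed the upper drawer home by its bar handle, then followed the bread bin's lid down with the closed fingertips until it shut. I then moved the arm clear and handed the job in at about 15 s.

- **Drawer:** it met its stop at about 12 N. Afterwards its handle lined up with the lower drawer's to within 0.5 mm in both cameras, so both drawers are shut.
- **Lid:** it met the rim at about 12 N. The depth images put its angle at 0.002–0.003 rad, with its top face 142 mm above the counter, which is where a shut lid should be.
- **Bystanders:** in the last picture the jam jar, mug, salt pot and pepper mill stand where they began. I did not check the bowl, oil bottle and spoon: the arm hid most of the bowl, and the bottle and spoon were almost wholly outside the crop. The tool never came low near any of the three.

No check failed or disagreed.

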